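# Seat the six-blade test plug in its sliding socket and latch it

## Task

Take the six-bladed test plug out of its stand and lower it into the slotted socket on the dock so that all six blades go into their slots, pressed fully home until its body sits flat on the socket; the socket is clamped somewhere along its rails, so feel for the slots slowly and gently and never push the plug against the dock with more than about 25 N. Then let go and swing the latch arm by its upright pin all the way round over the end of the plug, and leave everything at rest, without upsetting the coupler and the brass tee standing nearby.

Things in the scene. Friction and masses are not known exactly. Their poses are not given: they have to be found in the camera images.
- plug_grip (a point): Plug: black bar 120 mm long (y), 16 wide (x), 12 high, with a grip rib 14 mm wide (x), 32 long (y), 27 high on its middle. This point: centre of the rib, 25 mm above the bar's underside, 14 mm below the rib's top; z up. Same after a half turn about z. 0.12 to 0.21 kg. It starts in the stand, carried by the bar's two ends.
- plug_blades (a point): Plug, centre of the bar's underside (25 mm below plug_grip). From here six steel blades hang 16 mm down, at y = -35, -21, -7, 7, 21, 35 mm; each 5 mm thick (y) and 11 mm wide (x), with square ends.
- stand: Fixed aluminium stand, 56 x 140 mm (x, y), origin at the centre of its underside. Cradles 30 mm high at y = -52 and +52 mm carry the ends of the plug's bar (plug axes along the stand's, about 2 mm play); cheeks beside them are 6 mm higher. Lift the plug straight up by 25 mm or more to clear it.
- dock: Fixed grey base plate, 90 mm (x) by 180 mm (y), 12 mm thick, origin on its underside below dock_top, z up. Two low guide strips run along y and hold the socket, a grey slotted block 36 mm (x) by 104 mm (y). A latch stands at the +y end.
- dock_top (a point): Height of the socket's top face (42 mm above the worktop), at the middle of the socket's range; axes as the dock's. The socket's own middle is at an unreported place from -11 to +11 mm along y from here (x exact); it is clamped and does not yield. A seated plug has its bar along y and its underside on this face: plug_grip 25 mm above it.
- dock_slots (a point): Point 10 mm below dock_top, half-way down the slots. The socket has six slots, 14 mm apart along y, each 7.4 mm wide (y), 16 mm long (x), 20 mm deep, symmetric about the socket's own middle (see dock_top: up to 11 mm from here along y). The block is solid beyond the outer slots.
- latch_pivot (a point): Upright axis of the latch, 84 mm from dock_top along the dock's +y, at the underside of the latch arm: 14 mm above the socket's top face, so 2 mm above the bar of a plug that is fully home; the arm passes over it only then. Axes as the dock's.
- latch_pin (a point): Upright steel pin at the end of the latch arm, 10 mm in diameter, 34 mm tall above the arm, 38 mm from latch_pivot. This point: middle of its height, 23 mm above the arm's underside. The arm is 10 mm wide and 6 mm thick.
- latch (a joint): Angle of the latch arm, rad: 0 = it points along the dock's -x (open); grows counter-clockwise seen from above up to a stop at 1.571, where it points along the dock's -y over the end of the plug (closed). Stays where it is left; turning it takes under 1 N at the pin.
- coupler: Bystander: quick coupler half, brass and steel, 22 mm wide, 60 mm tall, standing upright on the worktop. Origin: centre of its underside.
- tee_brass: Bystander: brass pipe tee, 22 x 52 x 35 mm, on the worktop. Origin: centre of its underside.

How it is judged:
By the outcome, as a careful person would: the job done as asked, in the order asked, and still so for the second after the job is handed in, with the robot touching nothing.
It also fails if it takes over 72 s, if anything falls off the work surface, if the arm or the gripper's body presses on something with over 40 N, if the wrist force passes 120 N, or if a joint passes its speed limit or range.

## Robot

A 6-joint arm with a two-finger parallel gripper is mounted at the origin on the work surface; the furniture and walls round the work are solid. World frame = base frame: x ahead of the robot, y to its left, z up, the work surface at z = 0. Lengths are in m, angles in rad, forces in N, time in s.
With the tool pointing down it reaches from about 0.375 to 0.975 m from the base axis. Payload 3.8 kg.
Tool frame: the origin (TCP) lies at the very end of the fingers, on their centre line; the grasp point (between the pads) lies 19 mm behind it; y points along the fingers, x is the direction in which the jaws open and shut, and the axes are right-handed (so a half turn about y gives the same grasp; the last joint's range is limited). The gripper opens to 85 mm and grips with 20 to 120 N. Pads are 22 mm wide; open, the fingers measure 114 mm over their backs; the gripper's body (76 mm by 85 mm) begins 54 mm behind the grasp point. The pads swing forward as they close: fully open they stand 13 mm farther back than shut.
Start: joints at [1.216, 0.264, 1.604, -0, 1.274, -0.037], TCP at [0.211, 0.641, 0.231] pointing down, gripper open.
Joint ranges: [-2.63, 2.63], [-0.94, 2.18], [0.31, 2.57], [-1.31, 4.45], [0, 2.66], [-2.55, 2.55]. Speed limits (rad/s): [2.57, 2.57, 3.14, 3.14, 3.14, 3.14].

## Interface

Orientations are given as a rotation vector (axis times angle).
In Python, from workcell import bot, cams gives the robot as it stands.
- The arm moves only by the tool play_rows, never from a script. Its argument "motion" is a list of rows, each a list of 2 entries, a list of its own where there are three numbers: the shift along the world's x, y, z normalised to -1 to 1, where 1 is 400 mm, then the turn, a rotation vector about the world's x, y, z normalised to -1 to 1, where 1 is pi/4 rad. In form: [[[tx, ty, tz], [ax, ay, az]], ...]. A call has 1 to 10 rows; each row is the pose to reach, as a shift and turn from the pose commanded when the call began; what a row does not reach only later rows make up. A row lasts 1/8 s, in which the tool goes at most 62.5 mm and 10.7 degrees, less where a joint would pass 70% of its speed; a pose out of reach is approached as far as the arm can. A call with a number of a shift or a turn outside -1 to 1 is refused whole. A call with a gripper value outside its range is refused whole. "gripper" is the closure, from 0 (fully open) to 1 (shut), set as the call begins (left out, the last holds). The fingers move at their own pace and stop on an object; "squeeze" is the grip in N (left out, the last holds). Time passes only in rows, so rows that repeat a pose let the fingers close. It gives the time, the measured TCP pose, the force and the opening at its end, in the units of the state.
- bot.read_state(): the state, without advancing time (a new reading comes with each control period).
- cams.read_camera(name): name is "scene" or "side" or "wrist"; returns (picture, depth): 420x560x3 uint8, red, green, blue; 420x560 float32, m along the optical axis (not along the pixel's ray), 0 where there is no reading.
- cams.calibration(name): a dict with "mtx" (3x3 intrinsics, pixels), "R" (3x3) and "t" (3): a world point X has camera coordinates R X + t; the wrist camera has in their place "tool_from_camera" (4x4, takes a point from camera to tool coordinates, whose origin is the TCP and whose axes are the tool frame's). Camera axes: x right, y down, z forward; pixel columns grow to the right and rows downward; lengths in m; the calibration is good to about 2 mm. A picture is of the moment at which its call begins: read the wrist's pose just before it. calibration takes no time and is no camera call.
- bot.finish_job(): hands the job in, once; it reports no verdict.
Trained networks look in the newest picture that a camera, given by its name, has taken for a name from the list of things; names that differ only in an ending like _2 or _b are one class to them, and where a whole thing is asked for, a point or a joint stands for the part that bears it (a point fixed in the world has none). Each returns a list of dicts, best first, with "conf" (0 to 1); they miss things now and then, are a little off and sometimes report something else, mostly with a low value. They report only what shows in the picture. A call takes as long as a camera call.
- cams.recognise(camera, label): "xyz" ([x, y, z] in m, in the coordinates of the camera as it stood for that picture, good to about 4 mm: the middle of the surface that is visible of it).
- cams.regions_of(camera, label): "mask" (420x560 bool, what is visible of it).
- cams.mark_of(camera, label): "xyz" ([x, y, z] in m, in the coordinates of the camera as it stood for that picture, good to about 4 mm: a listed point, or the origin of a listed thing).
The state is a dict: "time": time; "q": joint angles; "joint_vel": joint speeds; "joint_torque": joint torques, N m; "tool_pos": TCP position; "tcp_rot": TCP orientation; "wrist_force": force on the tool from outside, world axes, zero at the start; "torque": the same for the moment, N m; "width": opening from 0.0 (shut) to 1.0 (fully open).
Only numpy, scipy, OpenCV 4.12 (cv2) and the standard library are available. Lean on these libraries where they do the work, as an engineer would, in place of code of your own. Each camera call takes 0.05 s, during which the arm holds its last target.

## Working session

There is one attempt and no reset: what is moved stays moved. The work goes in short steps, Python scripts to look and compute and a tool call to move; the robot and the scene stay as the last step left them, time stands still between calls to the robot, and variables do not carry over. Pictures are saved under pics/ and viewed, and the job is handed in when it is done.

Besides the shell and the picture viewer there is one more tool, called after "Emit:" by a JSON object that holds its "fn" and its "kwargs", one argument or row to a line. play_rows: Moves the arm, as the interface text tells. Its arguments: {"type":"object","properties":{"motion":{"type":"array","items":{"type":"array"}},"gripper":{"type":"number"},"squeeze":{"type":"number"}},"required":["motion"]}

```bash
ls; mkdir -p pics; cat > h.py <<'E'
import numpy as np,cv2
from workcell import bot,cams
from scipy.spatial.transform import Rotation as Ro
def towd(cam,p,st=None):
    c=cams.calibration(cam);p=np.atleast_2d(p)
    if 'R' in c: return (p-np.array(c['t']))@np.array(c['R'])
    T=np.array(c['tool_from_camera']);st=st or bot.read_state()
    q=p@T[:3,:3].T+T[:3,3]
    return Ro.from_rotvec(st['tcp_rot']).apply(q)+np.array(st['tool_pos'])
def back(cam,depth,st=None):
    K=np.array(cams.calibration(cam)['mtx']);h,w=depth.shape
    v,u=np.mgrid[:h,:w]
    P=np.stack([(u-K[0,2])/K[0,0]*depth,(v-K[1,2])/K[1,1]*depth,depth],-1)
    return towd(cam,P.reshape(-1,3),st).reshape(h,w,3)
E
python3 - <<'E'
from h import *
print(bot.read_state())
for c in ['scene','side']:
    im,d=cams.read_camera(c);cv2.imwrite(f'pics/{c}0.png',im[:,:,::-1]);np.save(c+'0.npy',d)
    for l in ['plug_grip','stand','dock','dock_top','latch_pivot','latch_pin','coupler','tee_brass']:
        r=cams.mark_of(c,l)
        print(c,l,[(round(x['conf'],2),towd(c,x['xyz'])[0].round(4)) for x in r[:3]])
print(bot.read_state()['time'])
E
```

```text
pics
{'time': 0.0, 'q': array([ 1.21612877e+00,  2.64746127e-01,  1.60539183e+00,  3.50534256e-05,
        1.27369059e+00, -3.69062761e-02]), 'joint_vel': array([ 1.28335121e-03,  2.02342510e-04, -1.13791040e-03,  2.62906931e-03,
       -1.92280630e-05,  1.30043410e-03]), 'joint_torque': array([-2.56780422e-04, -5.15093887e+01, -3.67324555e+01, -1.61762696e-04,
        1.24312582e-02, -5.47512883e-06]), 'tool_pos': array([0.21063632, 0.6405185 , 0.22995713]), 'tcp_rot': array([-1.34418463, -0.97061738,  0.97372962]), 'wrist_force': array([ 0.08601966, -0.24220212, -0.09275375]), 'torque': array([ 0.03014581, -0.03484111, -0.0522876 ]), 'width': 1.0052403610169782}
scene plug_grip [(0.84, array([0.6293, 0.1773, 0.0546]))]
scene stand [(0.56, array([ 0.628 ,  0.1761, -0.0025]))]
scene dock [(0.97, array([ 0.5543, -0.0761,  0.0017]))]
scene dock_top [(0.92, array([ 0.5557, -0.0738,  0.0434]))]
scene latch_pivot [(0.58, array([0.5599, 0.0068, 0.0539])), (0.39, array([ 0.4876,  0.118 , -0.0043]))]
scene latch_pin [(0.75, array([ 0.517 , -0.0011,  0.078 ]))]
scene coupler [(0.71, array([0.5406, 0.0759, 0.0017]))]
scene tee_brass [(0.52, array([ 0.4866,  0.1182, -0.005 ]))]
side plug_grip [(0.96, array([0.6275, 0.1757, 0.0562]))]
side stand [(0.58, array([0.626 , 0.1723, 0.0016]))]
side dock [(0.96, array([ 0.5493, -0.0781,  0.001 ])), (0.31, array([ 0.4799,  0.1181, -0.0017]))]
side dock_top [(0.84, array([ 0.5542, -0.0802,  0.0452]))]
side latch_pivot [(0.71, array([0.5538, 0.0053, 0.0584]))]
side latch_pin [(0.78, array([ 0.5191, -0.0043,  0.0771])), (0.51, array([ 0.482 ,  0.119 , -0.0019]))]
side coupler [(0.65, array([0.5413, 0.0784, 0.0019]))]
side tee_brass [(0.6, array([ 4.796e-01,  1.167e-01, -2.000e-04]))]
0.9
```

View pics/scene0.png

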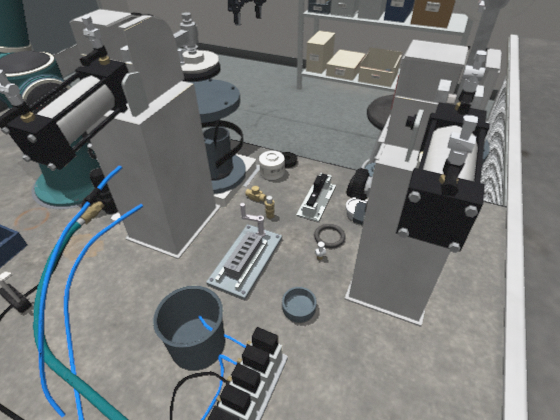

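View pics/side0.png

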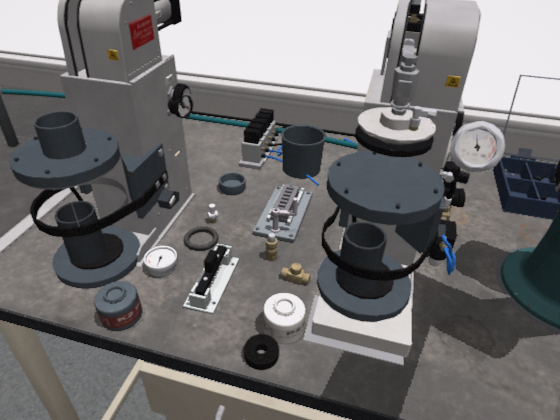

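The scene picture shows the dock at about (245,260), the plug in its stand at (318,195), and the coupler and tee at (265,200). Tall pillars stand on either side. Next I'll measure the geometry from depth.

```bash
python3 - <<'E'
from h import *
for c in ['scene','side']:
    d=np.load(c+'0.npy')
    W=back(c,d); ok=d>0
    # height map for the tall obstacles
    g=(W[...,0]>0.2)&(W[...,0]<1.1)&(abs(W[...,1])<0.7)&ok
    print(c)
    H=np.zeros((19,29))
    i=((W[...,0][g]-0.2)/0.05).astype(int);j=((W[...,1][g]+0.7)/0.05).astype(int)
    np.maximum.at(H,(i,j),W[...,2][g])
    print('y:',[-70+5*k for k in range(28)])
    for k in range(18): print(20+5*k,' '.join('%3d'%(100*v) for v in H[k,:28]))
    im=cv2.imread(f'pics/{c}0.png')
    for l in ['dock','stand']:
        r=cams.regions_of(c,l)
        if not r: continue
        m=r[0]['mask']&ok
        P=W[m]
        np.save(f'{c}_{l}_m.npy',m)
        lo,hi=(0.005,0.018) if l=='dock' else (-0.005,0.012)
        Q=P[(P[:,2]>lo)&(P[:,2]<hi)]
        rect=cv2.minAreaRect((Q[:,:2]*1000).astype(np.float32))
        print(c,l,r[0]['conf'],m.sum(),len(Q),rect, np.percentile(P[:,2],[2,10,50,90,98]).round(4))
E
```

```text
scene
y: [-70, -65, -60, -55, -50, -45, -40, -35, -30, -25, -20, -15, -10, -5, 0, 5, 10, 15, 20, 25, 30, 35, 40, 45, 50, 55, 60, 65]
20   0   0   0   0   0   0   2   9   9  10  10  26  22   0   0   0   0   0   0   0   0   0   0   0   0  32  31  30
25   0   0   0   0   0   0   5   7   8   9   9  29  45  45  43   0   0  25   0   0   0   0   0   0   0   0   0   0
30   0   0   0   0   0   1   4  18  39  40  40  41  45  45  45  36  40  26  25   0   0   0   0   0   0   0   0   0
35   0   0   0   0   0  10  16  19  46  46  40  48  48  45  45  39  42  33  25   0   0   0   0   0   0   0   0   0
40   0   0   0   0   4   5   1   0   0   0   0  32  38  32  33  33  33  33  25   0   0   0   0   0   0   0   0   0
45   0   0   0   0   1   2   0   0   0   0   0   0   0   0   0   0   3   4   5   5   1   0   0   0   0   0   0   0
50   0   0   0   0   0   2   0  10  10  10   1   4   4   9   9   6   2   0   5   4   1   0   0   0   0   0   0   0
55   0   0   0   0   0   0   5  10   0  10   1   4   4   6   6   5   0   0   0   0   0   0   0   0   0   0   0   0
60   0   0   0   0   0   4   5  10  10  10   0 
[... 3265 characters left out ...]
   0   0   0   0   0   0
95   0   0  32  32   2   1   0   0   0   0   0   0   0   0   0   0   0   0   0   0   0   0   0   0   0   0   0   0
100   0   0  29  31   0   0   0   0   0   0   0   0   0   0   0   0   0   0   0   0   0   0   0   0   0   0   0   0
105   0   0  25  25   0   0   0   0   0   0   0   0   0   0   0   0   0   0   0   0   0   0   0   0   0   0   0   0
side dock 0.59 2194 1168 ((550.9268188476562, -64.70995330810547), (180.0923309326172, 90.06135559082031), 89.09506225585938) [0.0023 0.0113 0.0147 0.0525 0.0806]
side stand 0.69 1286 860 ((627.5350952148438, 155.96636962890625), (59.673255920410156, 178.83877563476562), 0.9167221784591675) [0.0035 0.0059 0.008  0.0351 0.0379]
```

```bash
python3 - <<'E'
import cv2
a=cv2.imread('pics/scene0.png')[150:320,180:380];cv2.imwrite('pics/sc.png',cv2.resize(a,None,fx=4,fy=3.5,interpolation=2)[:600,:800])
a=cv2.imread('pics/side0.png')[170:320,150:350];cv2.imwrite('pics/sd.png',cv2.resize(a,None,fx=4,fy=4,interpolation=2)[:600,:800])
E
```

```text
(no output)
```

View pics/sc.png

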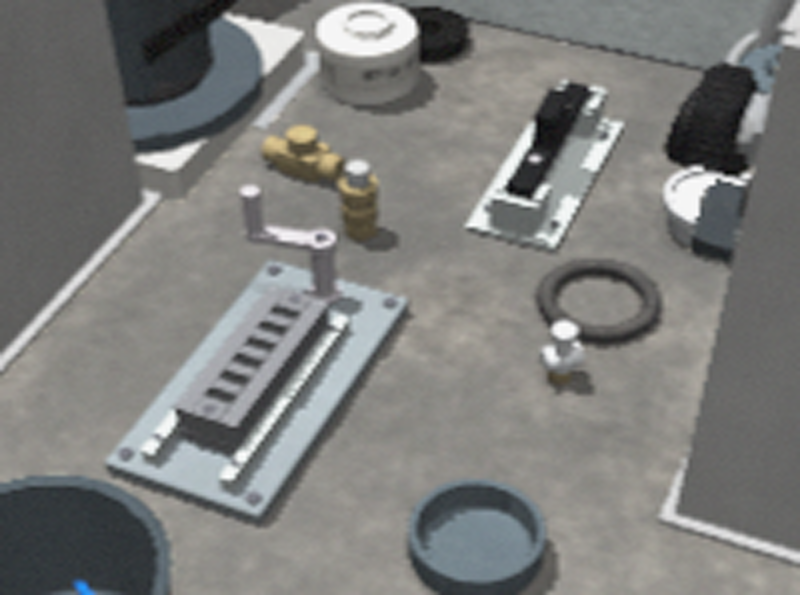

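View pics/sd.png

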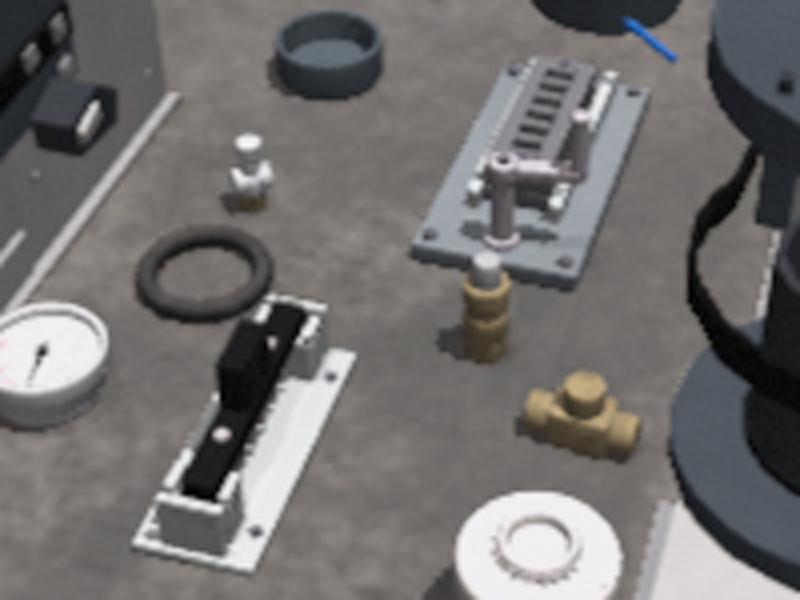

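```bash
python3 - <<'E'
from h import *
H=np.zeros((600,800))
for c in ['scene','side']:
    cal=cams.calibration(c); print(c,(-np.array(cal['R']).T@cal['t']).round(3))
    d=np.load(c+'0.npy');W=back(c,d);g=(d>0)
    x,y,z=W[g].T
    # image: rows = x up (1.1 top ..-0.1), cols: y left positive
    r=((1.1-x)/0.002).astype(int);k=((0.8-y)/0.002).astype(int)
    o=(r>=1)&(r<599)&(k>=1)&(k<799)
    for a in(-1,0,1):
        for b in (-1,0,1): np.maximum.at(H,(r[o]+a,k[o]+b),z[o])
im=cv2.applyColorMap((np.clip(H/0.6,0,1)*255).astype(np.uint8),cv2.COLORMAP_JET)
im[H==0]=0
for xx in np.arange(0,1.1,.1):
    rr=int((1.1-xx)/.002); cv2.line(im,(0,rr),(799,rr),(255,255,255) ,1); cv2.putText(im,'%.1f'%xx,(2,rr),0,.4,(255,255,255),1)
for yy in np.arange(-.7,.8,.1):
    cc=int((.8-yy)/.002); cv2.line(im,(cc,0),(cc,599),(255,255,255),1); cv2.putText(im,'%.1f'%yy,(cc,12),0,.4,(255,255,255),1)
cv2.imwrite('pics/hm.png',im);np.save('H.npy',H)
E
```

```text
scene [ 0.837 -0.511  0.646]
side [0.379 0.674 0.585]
```

View pics/hm.png

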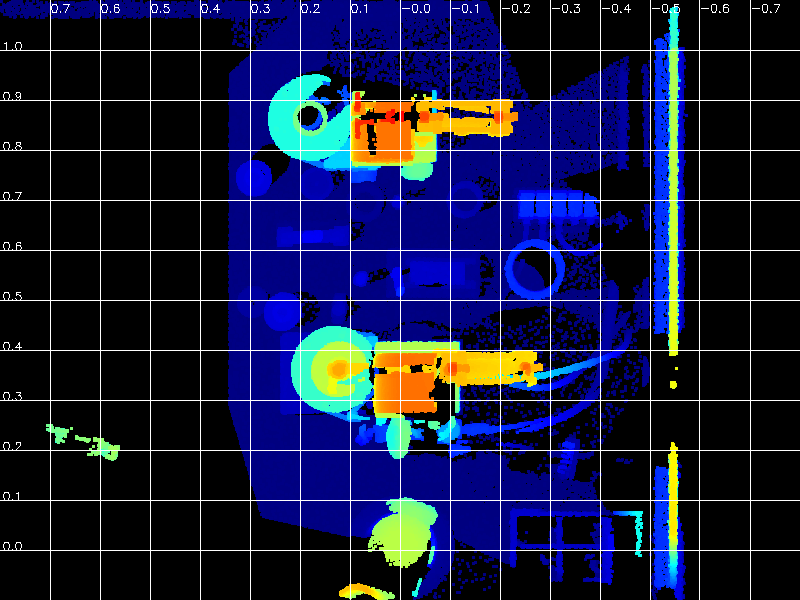

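```bash
cat >> h.py <<'E'
def log():
    s=bot.read_state()
    print('t %.2f'%s['time'],'q',s['q'].round(3),'pos',np.round(s['tool_pos'],4),'w %.3f'%s['width'],'F',s['wrist_force'].round(2),'T',s['torque'].round(2))
    R=Ro.from_rotvec(s['tcp_rot']).as_matrix();print('axes x',R[:,0].round(4),'y',R[:,1].round(4))
    return s
E
python3 -c "
from h import *
log()"
```

```text
t 1.10 q [ 1.216  0.264  1.604 -0.     1.274 -0.037] pos [0.2109 0.6412 0.2313] w 0.995 F [-0.94  0.44  0.28] T [ 0.07  0.   -0.  ]
axes x [ 0.3124  0.9499 -0.    ] y [ 0. -0. -1.]
```

Emit:
{"fn": "play_rows", "kwargs": {
  "motion": [
    [[0,0,0.15],[0,0,0]],
    [[0,0,0.3],[0,0,0]],
    [[0.1,0,0.4],[0,0,0]],
    [[0.2,-0.1,0.4],[0,0,0]]
  ]
}}

```text
time: 1.6
tool_pos: [0.2921, 0.604, 0.3966]
tcp_rot: [-1.338, -0.981, 0.966]
wrist_force: [0.9, -0.0, -0.5]
width: 0.998
```

```bash
python3 -c "
from h import *
log()"
```

```text
t 1.60 q [ 1.083  0.199  1.386  0.     1.547 -0.173] pos [0.2921 0.604  0.3966] w 0.998 F [ 0.92 -0.02 -0.46] T [-0.01  0.01  0.02]
axes x [0.3099 0.9507 0.0095] y [ 0.0045  0.0085 -1.    ]
```

Emit:
{"fn": "play_rows", "kwargs": {
  "motion": [
    [[0.1,-0.1,0],[0,0,-0.2]],
    [[0.2,-0.2,0],[0,0,-0.4]],
    [[0.3,-0.3,0],[0,0,-0.6]],
    [[0.4,-0.4,0],[0,0,-0.8]],
    [[0.5,-0.5,0],[0,0,-0.9]],
    [[0.6,-0.6,0],[0,0,-1]],
    [[0.65,-0.7,0],[0,0,-1]]
  ]
}}

```text
time: 2.48
tool_pos: [0.5526, 0.3194, 0.3908]
tcp_rot: [-1.54, -0.365, 0.365]
wrist_force: [-0.7, 0.3, 0.2]
width: 0.997
```

```bash
python3 -c "
from h import *
log()"
```

```text
t 2.48 q [ 0.485  0.141  1.463 -0.     1.538  0.019] pos [0.5526 0.3194 0.3908] w 0.997 F [-0.67  0.28  0.21] T [-0.02  0.02 -0.01]
axes x [ 8.934e-01  4.492e-01 -2.000e-04] y [-0.e+00 -4.e-04 -1.e+00]
```

Emit:
{"fn": "play_rows", "kwargs": {
  "motion": [
    [[0.07,-0.13,0],[0,0,-0.2]],
    [[0.14,-0.25,-0.05],[0,0,-0.4]],
    [[0.193,-0.363,-0.15],[0,0,-0.575]],
    [[0.193,-0.363,-0.228],[0,0,-0.575]],
    [[0.193,-0.363,-0.228],[0,0,-0.575]]
  ]
}}

```text
time: 3.1
tool_pos: [0.6264, 0.1747, 0.2961]
tcp_rot: [-1.572, -0.006, 0.017]
wrist_force: [-0.2, 0.8, -0.2]
width: 1.002
```

```bash
python3 - <<'E'
from h import *
s=log()
im,d=cams.read_camera('wrist');cv2.imwrite('pics/w1.png',im[:,:,::-1]);np.save('w1.npy',d)
print(cams.calibration('wrist'))
for l in ['plug_grip','plug_blades','stand']:
    for f in (cams.mark_of,):
        print(l,[(round(x['conf'],2),towd('wrist',x['xyz'],s)[0].round(4)) for x in f('wrist',l)[:2]])
for l in ['plug_grip','stand']:
    for i,r in enumerate(cams.regions_of('wrist',l)[:1]): np.save(f'w1_{l}.npy',r['mask']);print(l,r['conf'],r['mask'].sum())
log()
E
```

```text
t 3.10 q [0.234 0.191 1.574 0.    1.384 0.219] pos [0.6264 0.1747 0.2961] w 1.002 F [-0.23  0.83 -0.18] T [-0.03  0.    0.01]
axes x [ 0.9999  0.0146 -0.0072] y [-0.0071 -0.0015 -1.    ]
{'mtx': array([[367.90355162,   0.        , 281.23312307],
       [  0.        , 367.90355162, 213.15138456],
       [  0.        ,   0.        ,   1.        ]]), 'tool_from_camera': array([[ 9.99999992e-01, -9.03173598e-05,  8.35758480e-05,
         6.36754420e-04],
       [-1.08472447e-04, -3.26307527e-01,  9.45263660e-01,
        -1.42844213e-01],
       [-5.81022898e-05, -9.45263661e-01, -3.26307534e-01,
         8.30660471e-02],
       [ 0.00000000e+00,  0.00000000e+00,  0.00000000e+00,
         1.00000000e+00]])}
plug_grip [(0.72, array([0.6272, 0.1781, 0.0536]))]
plug_blades [(0.56, array([0.6311, 0.1737, 0.0262]))]
stand [(0.68, array([ 0.6225,  0.1762, -0.0012]))]
plug_grip 0.91 1578
stand 0.68 4110
t 3.40 q [0.236 0.187 1.567 0.    1.384 0.219] pos [0.6289 0.177  0.3026] w 1.002 F [0.32 0.96 0.82] T [ 0.01  0.02 -0.  ]
axes x [0.9998 0.0172 0.0037] y [ 3.6e-03  9.0e-04 -1.0e+00]
```

View pics/w1.png

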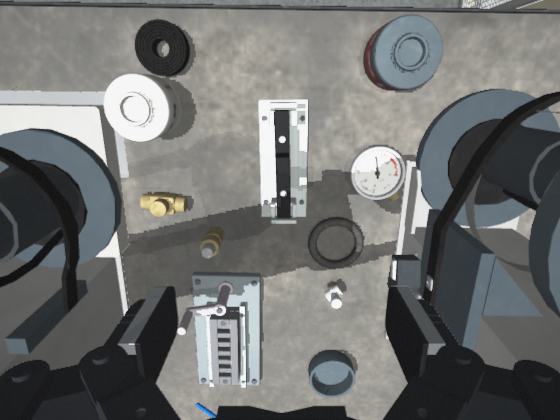

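The wrist picture shows the stand and plug at (283,160), the dock at (228,330), the latch pin at (182,330), the coupler at (210,245) and the tee at (163,204). I'll take a settled frame and measure from that.

```bash
python3 - <<'E'
from h import *
s=log()
im,d=cams.read_camera('wrist');cv2.imwrite('pics/w2.png',im[:,:,::-1]);np.save('w2.npy',d)
W=back('wrist',d,s);np.save('W2.npy',W)
g=im.max(2).astype(int)
x,y,z=W[...,0],W[...,1],W[...,2]
def rect(m,n):
    P=W[m];r=cv2.minAreaRect((P[:,:2]*1000).astype(np.float32));print(n,len(P),'c',np.round(r[0],1),np.round(r[1],1),round(r[2],2),'z',np.median(P[:,2]).round(4))
    return P
near=(abs(x-.628)<.04)&(abs(y-.177)<.09)&(d>0)
rect(near&(z>.062)&(z<.09),'ribtop')
rect(near&(g<60)&(z>.03),'black')
rect(near&(g<60)&(z>.03)&(z<.055),'bar')
P=rect(near&(z>.003)&(z<.01),'standplate'); 
nd=(abs(x-.555)<.08)&(abs(y+.075)<.13)&(d>0)
rect(nd&(z>.006)&(z<.016),'dockplate')
rect(nd&(z>.037)&(z<.046)&(y<0.0),'socktop')
rect(nd&(z>.05)&(z<.066),'arm')
rect(nd&(z>.075)&(z<.1),'pin')
print(np.percentile(z[nd],[5,25,50,75,95]).round(4))
t=(abs(x-.7)<.03)&(abs(y)<.1)&(d>0);print('table z',np.median(z[t]))
E
```

```text
t 3.40 q [0.236 0.187 1.567 0.    1.384 0.219] pos [0.6289 0.177  0.3026] w 1.002 F [0.32 0.96 0.82] T [ 0.01  0.02 -0.  ]
axes x [0.9998 0.0172 0.0037] y [ 3.6e-03  9.0e-04 -1.0e+00]
ribtop 418 c [626.5 174.2] [13.8 32. ] 1.08 z 0.0693
black 6994 c [621.7 176.1] [111.6  74.6] 65.85 z 0.3792
bar 432 c [626.7 174.3] [ 15.  118.9] 2.04 z 0.0424
standplate 3219 c [632.6 164.4] [ 66.1 156.1] 1.55 z 0.0064
dockplate 3712 c [552.4 -91.5] [231.   95.2] 87.64 z 0.0125
socktop 1701 c [553.7 -75.3] [105.4  36.3] 89.42 z 0.0423
arm 404 c [537.4   3.6] [49.4 15.4] 6.69 z 0.0626
pin 117 c [ 5.179e+02 -5.000e-01] [8.1 9.4] 20.56 z 0.0879
[-0.0008  0.0002  0.0014  0.0135  0.0433]
table z 0.0005789912750656101
```

```bash
python3 - <<'E'
from h import *
D=[(.2109,.6412,.2313,.264,1.604),(.2921,.604,.3966,.199,1.386),(.5526,.3194,.3908,.141,1.463),(.6289,.177,.3026,.187,1.567)]
A=[];b=[]
for x,y,z,a,c in D:
    r=np.hypot(x,y)
    A+= [[1,0,np.sin(a),np.sin(a+c)],[0,1,np.cos(a),np.cos(a+c)]];b+=[r,z]
s=np.linalg.lstsq(np.array(A),np.array(b),rcond=None);print(s[0],np.array(A)@s[0]-b)
W=np.load('W2.npy');x,y,z=W[...,0],W[...,1],W[...,2]
E
```

```text
[ 0.00149491 -0.09267261  0.50741721  0.5669721 ] [ 1.02444424e-03 -1.71845709e-04 -2.20283884e-03  7.77825943e-05
  1.19778973e-03  8.68729542e-05 -1.93951259e-05  7.19016032e-06]
```

Emit:
{"fn": "play_rows", "kwargs": {
  "motion": [
    [[-0.03,-0.12,0],[0,0,0]],
    [[-0.06,-0.25,0],[0,0,0]],
    [[-0.1,-0.37,0],[0,0,0]],
    [[-0.14,-0.5,0],[0,0,0]],
    [[-0.183,-0.625,0],[0,0,0]],
    [[-0.183,-0.625,0],[0,0,0]],
    [[-0.183,-0.625,0],[0,0,0]],
    [[-0.183,-0.625,0],[0,0,0]]
  ]
}}

```text
time: 4.45
tool_pos: [0.5554, -0.0728, 0.3004]
tcp_rot: [-1.57, -0.014, 0.013]
wrist_force: [0.5, -0.7, 0.9]
width: 1.001
```

```bash
python3 - <<'E'
from h import *
s=log()
im,d=cams.read_camera('wrist');cv2.imwrite('pics/w3.png',im[:,:,::-1]);np.save('w3.npy',d)
W=back('wrist',d,s);np.save('W3.npy',W)
x,y,z=W[...,0],W[...,1],W[...,2]
def rect(m,n):
    P=W[m];r=cv2.minAreaRect((P[:,:2]*1000).astype(np.float32));print(n,len(P),'c',np.round(r[0],1),np.round(r[1],1),round(r[2],2),'z',np.median(P[:,2]).round(4))
    return P
nd=(abs(x-.555)<.08)&(abs(y+.075)<.13)&(d>0)
rect(nd&(z>.008)&(z<.016)&(abs(x-.555)<.05)&(abs(y+.07)<.1),'dockplate')
P=rect(nd&(z>.038)&(z<.046)&(y<-.005),'socktop')
rect(nd&(z>.05)&(z<.066),'arm')
rect(nd&(z>.075)&(z<.1),'pin')
# slots : points below top within socket rect
m=(z>.015)&(z<.036)&(abs(x-.554)<.0075)&(abs(y+.075)<.045)
print('slot ys hist');h,e=np.histogram(y[m],bins=np.arange(-.125,-.025,.001));print(h)
E
```

```text
t 4.45 q [-0.175  0.01   1.764  0.     1.367 -0.193] pos [ 0.5554 -0.0728  0.3004] w 1.001 F [ 0.54 -0.66  0.88] T [-0.02 -0.01 -0.03]
axes x [9.998e-01 1.770e-02 7.000e-04] y [ 7.e-04  3.e-04 -1.e+00]
dockplate 6540 c [553.8 -68. ] [180.3  90.2] 89.65 z 0.0124
socktop 2519 c [554.  -75.4] [ 35.8 104. ] 0.07 z 0.0424
arm 479 c [539.1   3.4] [45.3 15.1] 5.71 z 0.063
pin 115 c [517.1  -1.3] [9.4 8.7] 0.5 z 0.0961
slot ys hist
[ 0  0  0  0  0  0  0  0  0  0 40 20  2  1  0  0  0  0  0  0  0  0  0  1
 35 17 12  0  0  0  0  0  0  0  0  0  0  0 37 14 13  0  0  0  0  0  0  0
  0  0  0  0 36 13  7 14  5  0  0  0  0  0  0  0  0  0 29 14 14 13  9  3
  0  0  0  0  0  0  0  0 21 13 11 13 13 13  0  0  0  0  0  0  0  0  0  0
  0  0  0]
```

View pics/w3.png

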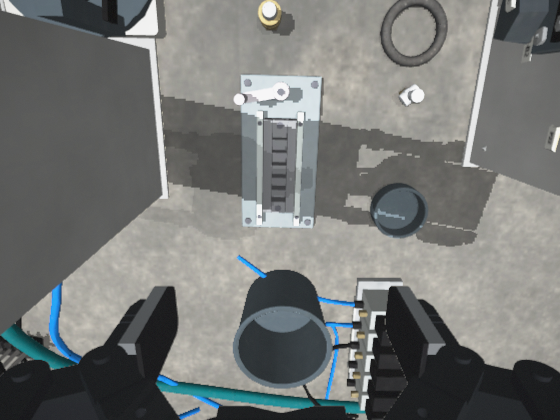

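```bash
python3 - <<'E'
from h import *
def edges(W,m,name,ylo,yhi):
    P=W[m];L=[];R=[];Y=[]
    for a in np.arange(ylo,yhi,.003):
        q=P[(P[:,1]>=a)&(P[:,1]<a+.003)]
        if len(q)<4: continue
        L.append(q[:,0].min());R.append(q[:,0].max());Y.append(q[:,1].mean())
    c=(np.array(L)+R)/2
    k=np.polyfit(Y,c,1);print(name,'yaw deg',-np.degrees(np.arctan(k[0])).round(2),'x at mid',np.polyval(k,(ylo+yhi)/2).round(4),'y ext',P[:,1].min().round(4),P[:,1].max().round(4),np.std(c-np.polyval(k,Y)).round(4))
W=np.load('W3.npy');x,y,z=W.transpose(2,0,1)
nd=(abs(x-.555)<.08)&(abs(y+.075)<.13)
edges(W,nd&(z>.038)&(z<.046)&(y<-.005),'sock3',-.125,-.027)
edges(W,nd&(z>.008)&(z<.016)&(abs(x-.554)<.05)&(abs(y+.068)<.1),'plate3',-.15,.01)
W=np.load('W2.npy');x,y,z=W.transpose(2,0,1)
edges(W,nd&(z>.038)&(z<.046)&(y<-.005),'sock2',-.125,-.027)
near=(abs(x-.628)<.03)&(abs(y-.177)<.09)
im=cv2.imread('pics/w2.png').max(2)
edges(W,near&(z>.062)&(z<.09),'rib',.16,.19)
edges(W,near&(im<60)&(z>.036)&(z<.09),'plug',.12,.23)
edges(W,near&(z>.003)&(z<.012)&(abs(x-.627)<.032),'stand',.12,.23)
E
```

```text
sock3 yaw deg -0.18 x at mid 0.5537 y ext -0.1275 -0.0235 0.0002
plate3 yaw deg -1.71 x at mid 0.5545 y ext -0.1582 0.0224 0.0036Traceback (most recent call last):
  File "<stdin>", line 15, in <module>
  File "<stdin>", line 9, in edges
    raise TypeError("expected non-empty vector for x")
TypeError: expected non-empty vector for x
```

```bash
python3 - <<'E'
from h import *
def edges(W,m,name,ylo,yhi):
    P=W[m];L=[];R=[];Y=[]
    for a in np.arange(ylo,yhi,.003):
        q=P[(P[:,1]>=a)&(P[:,1]<a+.003)]
        if len(q)<4: continue
        L.append(q[:,0].min());R.append(q[:,0].max());Y.append(q[:,1].mean())
    c=(np.array(L)+R)/2
    k=np.polyfit(Y,c,1);print(name,'yaw deg',-np.degrees(np.arctan(k[0])).round(2),'x at mid',np.polyval(k,(ylo+yhi)/2).round(4),'y ext',P[:,1].min().round(4),P[:,1].max().round(4),np.std(c-np.polyval(k,Y)).round(4))
W=np.load('W2.npy');x,y,z=W.transpose(2,0,1)
nd=(abs(x-.555)<.08)&(abs(y+.075)<.13)
edges(W,nd&(z>.038)&(z<.046)&(y<-.005),'sock2',-.125,-.027)
near=(abs(x-.628)<.03)&(abs(y-.177)<.09)
im=cv2.imread('pics/w2.png').max(2)
edges(W,near&(z>.062)&(z<.09),'rib',.16,.19)
edges(W,near&(im<60)&(z>.036)&(z<.09),'plug',.12,.23)
edges(W,near&(z>.003)&(z<.012)&(abs(x-.627)<.032),'stand',.12,.23)
E
```

```text
sock2 yaw deg -0.37 x at mid 0.5539 y ext -0.128 -0.0225 0.0003
rib yaw deg 1.71 x at mid 0.6266 y ext 0.1581 0.1903 0.0002
plug yaw deg 2.17 x at mid 0.6265 y ext 0.1149 0.2335 0.0003
stand yaw deg 1.14 x at mid 0.6275 y ext 0.1029 0.2426 0.0002
```

Emit:
{"fn": "play_rows", "kwargs": {
  "motion": [
    [[0.03,0.13,0],[0,0,0.02]],
    [[0.07,0.26,0],[0,0,0.02]],
    [[0.11,0.4,-0.05],[0,0,0.02]],
    [[0.15,0.52,-0.15],[0,0,0.02]],
    [[0.179,0.62,-0.28],[0,0,0.02]],
    [[0.179,0.62,-0.4],[0,0,0.02]],
    [[0.179,0.62,-0.45],[0,0,0.02]],
    [[0.179,0.62,-0.45],[0,0,0.02]],
    [[0.179,0.62,-0.45],[0,0,0.02]]
  ],
  "gripper": 0.4,
  "squeeze": 80
}}

```text
time: 5.62
tool_pos: [0.6284, 0.174, 0.1228]
tcp_rot: [-1.57, -0.028, 0.021]
wrist_force: [0.2, -1.2, 0.3]
width: 0.6
```

```bash
python3 - <<'E'
from h import *
s=log()
im,d=cams.read_camera('wrist');cv2.imwrite('pics/w4.png',im[:,:,::-1])
W=back('wrist',d,s);np.save('W4.npy',W)
x,y,z=W.transpose(2,0,1)
near=(abs(x-.628)<.03)&(abs(y-.177)<.09)
m=near&(z>.062)&(z<.09);P=W[m]
r=cv2.minAreaRect((P[:,:2]*1000).astype(np.float32));print(len(P),r,np.median(P[:,2]))
m=near&(z>.036)&(z<.09)&(im.max(2)<60);P=W[m]
r=cv2.minAreaRect((P[:,:2]*1000).astype(np.float32));print(len(P),r,np.median(P[:,2]))
log()
E
```

```text
t 5.62 q [ 0.232  0.302  1.763 -0.     1.072  0.201] pos [0.6284 0.174  0.1228] w 0.600 F [ 0.2  -1.17  0.28] T [-0.01 -0.02 -0.03]
axes x [0.9995 0.0312 0.0041] y [ 4.1e-03  9.0e-04 -1.0e+00]
1333 ((626.7600708007812, 174.3487091064453), (14.467767715454102, 32.41440200805664), 1.4584271907806396) 0.06922528850421653
3937 ((626.5157470703125, 174.5999298095703), (15.703991889953613, 118.98194885253906), 2.205063819885254) 0.042882430299403904
t 5.67 q [ 0.232  0.302  1.763 -0.     1.072  0.201] pos [0.6287 0.174  0.1233] w 0.601 F [ 0.04 -0.17 -0.22] T [-0.02 -0.01  0.04]
axes x [0.9995 0.031  0.005 ] y [ 0.005   0.0012 -1.    ]
```

View pics/w4.png

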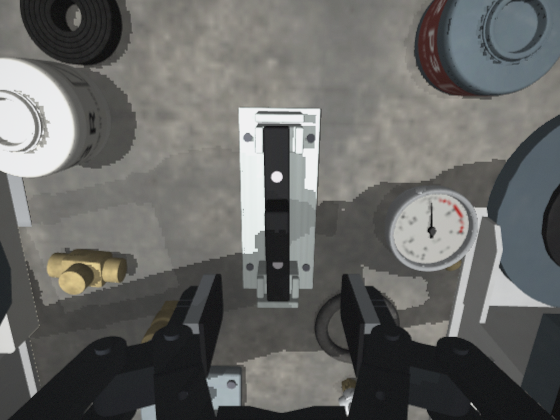

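Emit:
{"fn": "play_rows", "kwargs": {
  "motion": [
    [[-0.005,0.001,-0.1],[0,0.006,0.005]],
    [[-0.005,0.001,-0.15],[0,0.006,0.005]],
    [[-0.005,0.001,-0.18],[0,0.006,0.005]],
    [[-0.005,0.001,-0.197],[0,0.006,0.005]],
    [[-0.005,0.001,-0.197],[0,0.006,0.005]],
    [[-0.005,0.001,-0.197],[0,0.006,0.005]]
  ]
}}

```text
time: 6.42
tool_pos: [0.6253, 0.1746, 0.0422]
tcp_rot: [-1.57, -0.026, 0.03]
wrist_force: [-0.5, 0.7, -0.1]
width: 0.602
```

```bash
python3 - <<'E'
from h import *
log()
E
```

```text
t 6.42 q [2.330e-01 3.880e-01 1.815e+00 1.000e-03 9.420e-01 1.970e-01] pos [0.6253 0.1746 0.0422] w 0.602 F [-0.53  0.68 -0.15] T [ 0.03 -0.01  0.02]
axes x [ 0.9994  0.0356 -0.0032] y [-3.2e-03  3.0e-04 -1.0e+00]
```

```bash
python3 - <<'E'
from h import *
im,d=cams.read_camera('wrist');log()
im,d=cams.read_camera('wrist');log();cv2.imwrite('pics/w5.png',im[:,:,::-1])
E
```

```text
t 6.47 q [2.330e-01 3.880e-01 1.815e+00 1.000e-03 9.410e-01 1.970e-01] pos [0.6253 0.1746 0.0423] w 0.598 F [-0.28 -0.67  0.2 ] T [-0.01 -0.01 -0.03]
axes x [ 0.9994  0.0357 -0.003 ] y [-3.1e-03  4.0e-04 -1.0e+00]
t 6.53 q [2.330e-01 3.880e-01 1.815e+00 1.000e-03 9.410e-01 1.970e-01] pos [0.6252 0.1746 0.0422] w 0.603 F [0.06 0.39 0.37] T [ 0.03 -0.01  0.01]
axes x [ 0.9994  0.0357 -0.0032] y [-3.2e-03  3.0e-04 -1.0e+00]
```

View pics/w5.png

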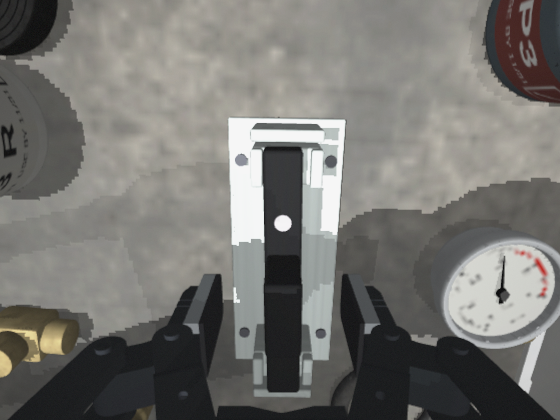

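Emit:
{"fn": "play_rows", "kwargs": {
  "motion": [
    [[0.003,0,0.005],[0,-0.004,0]],
    [[0.003,0,0.005],[0,-0.004,0]]
  ]
}}

```text
time: 6.78
tool_pos: [0.6262, 0.1745, 0.0439]
tcp_rot: [-1.57, -0.028, 0.028]
wrist_force: [0.1, -0.1, 0.7]
width: 0.603
```

Emit:
{"fn": "play_rows", "kwargs": {
  "motion": [
    [[0,0,0],[0,0,0]],
    [[0,0,0],[0,0,0]],
    [[0,0,0],[0,0,0]],
    [[0,0,0],[0,0,0]],
    [[0,0,0],[0,0,0]],
    [[0,0,0],[0,0,0]]
  ],
  "gripper": 1.0,
  "squeeze": 80
}}

```text
time: 7.52
tool_pos: [0.6259, 0.1744, 0.0434]
tcp_rot: [-1.571, -0.027, 0.029]
wrist_force: [0.1, -0.1, 1.8]
width: 0.149
```

```bash
python3 - <<'E'
from h import *
log()
im,d=cams.read_camera('wrist');log();cv2.imwrite('pics/w6.png',im[:,:,::-1])
E
```

```text
t 7.53 q [0.233 0.387 1.814 0.    0.942 0.197] pos [0.6259 0.1744 0.0434] w 0.149 F [ 0.14 -0.12  1.77] T [ 0.02 -0.06  0.01]
axes x [ 0.9994  0.0357 -0.0012] y [-1.2e-03  1.0e-04 -1.0e+00]
t 7.58 q [0.233 0.387 1.814 0.    0.942 0.197] pos [0.6259 0.1744 0.0434] w 0.142 F [0.24 0.11 0.88] T [-0.03 -0.03  0.03]
axes x [ 0.9994  0.0356 -0.0012] y [-1.2e-03  1.0e-04 -1.0e+00]
```

View pics/w6.png

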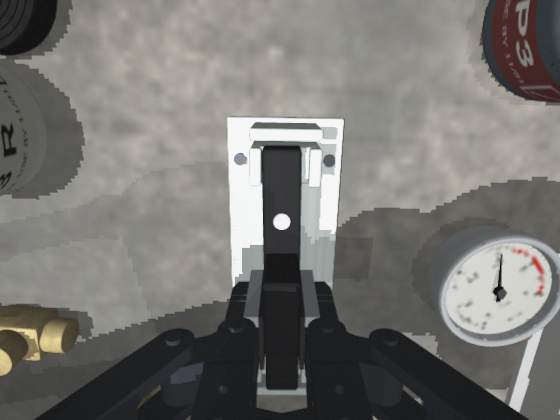

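Emit:
{"fn": "play_rows", "kwargs": {
  "motion": [
    [[0,0,0.03],[0,0,0]],
    [[0,0,0.1],[0,0,0]],
    [[0,0,0.22],[0,0,0]],
    [[0,0,0.35],[0,0,0]],
    [[0,0,0.4],[0,0,0]],
    [[0,0,0.4],[0,0,0]]
  ]
}}

```text
time: 8.32
tool_pos: [0.6265, 0.1746, 0.2049]
tcp_rot: [-1.57, -0.029, 0.027]
wrist_force: [0.3, -0.1, -2.3]
width: 0.145
```

```bash
python3 - <<'E'
from h import *
s=log()
im,d=cams.read_camera('wrist');log();cv2.imwrite('pics/w7.png',im[:,:,::-1])
np.save('W7.npy',back('wrist',d,s))
im,d=cams.read_camera('side');cv2.imwrite('pics/s7.png',cv2.resize(im[60:320,100:400,::-1],None,fx=2.3,fy=2.3))
E
```

```text
t 8.32 q [0.233 0.234 1.69  0.    1.216 0.198] pos [0.6265 0.1746 0.2049] w 0.145 F [ 0.27 -0.07 -2.31] T [-0.    0.02 -0.02]
axes x [0.9994 0.0356 0.0014] y [ 1.3e-03  7.0e-04 -1.0e+00]
t 8.38 q [0.233 0.236 1.693 0.    1.216 0.197] pos [0.6251 0.1743 0.2024] w 0.148 F [ 0.33 -0.14 -1.73] T [-0.02 -0.04 -0.01]
axes x [ 0.9994  0.0357 -0.0026] y [-2.6e-03 -3.0e-04 -1.0e+00]
```

View pics/w7.png

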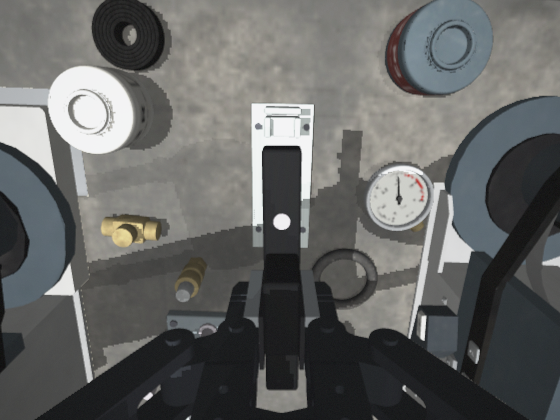

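View pics/s7.png

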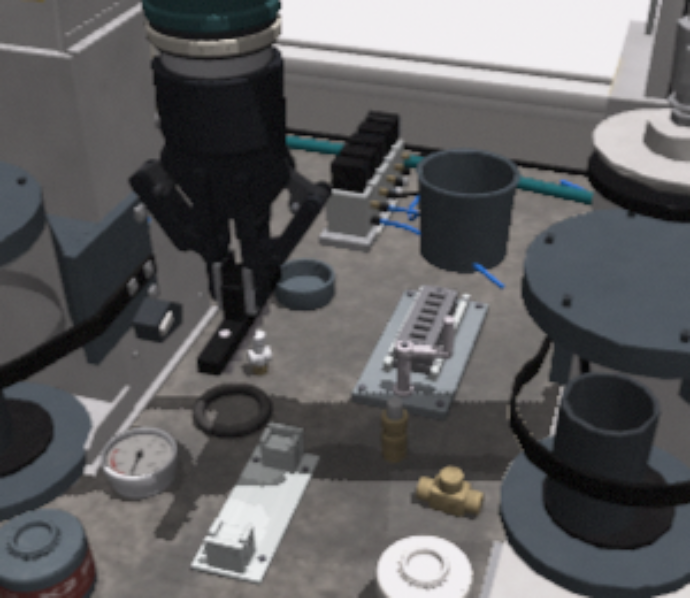

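Emit:
{"fn": "play_rows", "kwargs": {
  "motion": [
    [[-0.02,-0.07,0],[0,0,-0.01]],
    [[-0.05,-0.18,0],[0,0,-0.02]],
    [[-0.08,-0.3,0],[0,0,-0.03]],
    [[-0.12,-0.42,0],[0,0,-0.04]],
    [[-0.155,-0.53,0],[0,0,-0.05]],
    [[-0.18,-0.6,-0.03],[0,0,-0.052]],
    [[-0.18,-0.625,-0.08],[0,0,-0.052]],
    [[-0.18,-0.625,-0.13],[0,0,-0.052]],
    [[-0.18,-0.625,-0.13],[0,0,-0.052]],
    [[-0.18,-0.625,-0.13],[0,0,-0.052]]
  ]
}}

```text
time: 9.68
tool_pos: [0.5535, -0.0749, 0.1503]
tcp_rot: [-1.57, 0.006, -0.001]
wrist_force: [0.2, 0.6, -1.2]
width: 0.147
```

```bash
python3 - <<'E'
from h import *
s=log()
im,d=cams.read_camera('wrist');log();cv2.imwrite('pics/w8.png',im[:,:,::-1])
W=back('wrist',d,s);np.save('W8.npy',W)
x,y,z=W.transpose(2,0,1)
m=(z>.075)&(z<.1)&(abs(x-.52)<.04)&(abs(y)<.05);P=W[m];print('pin',len(P),P.mean(0) if len(P) else 0,cv2.minAreaRect((P[:,:2]*1000).astype(np.float32)) if len(P)>3 else '')
m=(z>.03)&(z<.066)&(abs(x-.54)<.05)&(y>-.02)&(y<.03);P=W[m];print('arm',len(P),cv2.minAreaRect((P[:,:2]*1000).astype(np.float32)) if len(P)>3 else '')
for l in ['latch_pivot','latch_pin']:
    print(l,[(round(a['conf'],2),towd('wrist',a['xyz'],s)[0].round(4)) for a in cams.mark_of('wrist',l)[:2]])
im,d=cams.read_camera('scene');cv2.imwrite('pics/s8.png',cv2.resize(im[60:320,120:380,::-1],None,fx=2.3,fy=2.3))
log()
E
```

```text
t 9.68 q [-0.179  0.113  1.938 -0.     1.094 -0.175] pos [ 0.5535 -0.0749  0.1503] w 0.147 F [ 0.24  0.55 -1.16] T [-0.05 -0.06 -0.01]
axes x [ 1.     -0.0044 -0.0032] y [-3.2e-03  6.0e-04 -1.0e+00]
t 9.72 q [-0.179  0.112  1.937 -0.     1.094 -0.175] pos [ 0.5541 -0.075   0.1512] w 0.148 F [-0.86  0.01 -0.94] T [-0.05 -0.    0.01]
axes x [ 1.     -0.0044 -0.0017] y [-1.7e-03  2.0e-04 -1.0e+00]
pin 398 [ 0.5179161  -0.00104743  0.09337721] ((517.0361938476562, -1.30592679977417), (9.522087097167969, 9.554132461547852), 81.5718994140625)
arm 1278 ((540.0906372070312, 1.564352035522461), (44.855098724365234, 15.465951919555664), 14.457880020141602)
latch_pivot [(0.66, array([0.5552, 0.0018, 0.0553]))]
latch_pin [(0.79, array([ 0.5226, -0.    ,  0.0766]))]
t 9.88 q [-0.179  0.111  1.937 -0.     1.094 -0.175] pos [ 0.5545 -0.0753  0.1521] w 0.149 F [ 0.05 -0.33 -1.07] T [ 0.02 -0.04 -0.  ]
axes x [ 1.     -0.0046 -0.    ] y [-0.e+00 -2.e-04 -1.e+00]
```

View pics/w8.png

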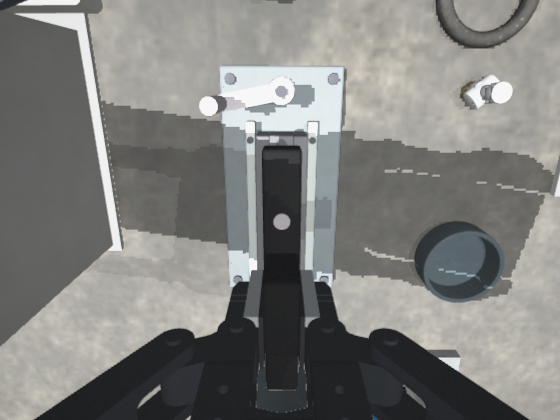

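View pics/s8.png

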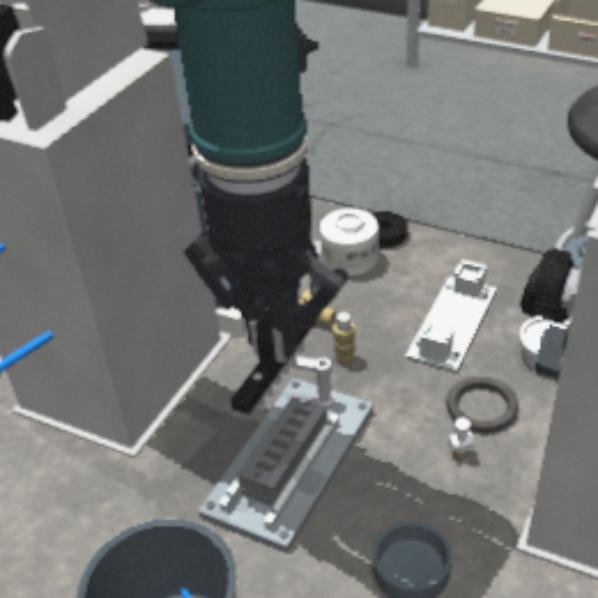

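Emit:
{"fn": "play_rows", "kwargs": {
  "motion": [
    [[0,0,-0.06],[0,0,0]],
    [[0,0,-0.12],[0,0,0]],
    [[0,0,-0.16],[0,0,0]],
    [[0,0,-0.183],[0,0,0]],
    [[0,0,-0.183],[0,0,0]],
    [[0,0,-0.183],[0,0,0]]
  ]
}}

```text
time: 10.62
tool_pos: [0.5546, -0.0758, 0.079]
tcp_rot: [-1.571, 0.004, -0.004]
wrist_force: [0.0, -0.5, -1.1]
width: 0.142
```

```bash
python3 - <<'E'
from h import *
log()
im,d=cams.read_camera('scene');cv2.imwrite('pics/s9.png',cv2.resize(im[180:310,180:310,::-1],None,fx=4.6,fy=4.6))
log()
E
```

```text
t 10.62 q [-0.18   0.192  1.994 -0.     0.956 -0.175] pos [ 0.5546 -0.0758  0.079 ] w 0.142 F [ 0.   -0.54 -1.12] T [-0.01 -0.01 -0.01]
axes x [ 1.     -0.0052  0.    ] y [ 0.e+00 -2.e-04 -1.e+00]
t 10.68 q [-0.18   0.191  1.994 -0.     0.956 -0.175] pos [ 0.5546 -0.0758  0.0791] w 0.149 F [ 0.4  -0.56 -1.81] T [-0.03  0.04 -0.  ]
axes x [ 1.0e+00 -5.3e-03  2.0e-04] y [ 2.e-04 -3.e-04 -1.e+00]
```

View pics/s9.png

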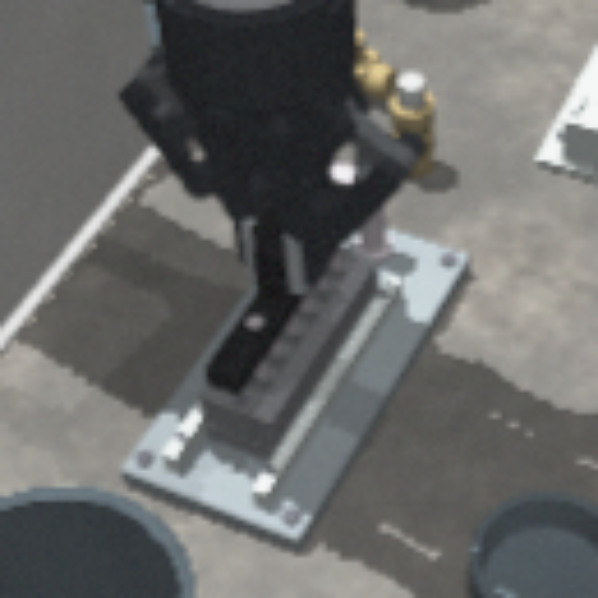

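Emit:
{"fn": "play_rows", "kwargs": {
  "motion": [
    [[0,0,-0.008],[0,0,0]],
    [[0,0,-0.014],[0,0,0]],
    [[0,0,-0.018],[0,0,0]],
    [[0,0,-0.02],[0,0,0]],
    [[0,0,-0.022],[0,0,0]],
    [[0,0,-0.022],[0,0,0]]
  ]
}}

```text
time: 11.42
tool_pos: [0.5537, -0.0756, 0.0692]
tcp_rot: [-1.571, 0.005, -0.003]
wrist_force: [-1.1, -1.2, -1.4]
width: 0.147
```

```bash
python3 - <<'E'
from h import *
log()
E
```

```text
t 11.43 q [-0.18   0.203  2.001 -0.     0.939 -0.175] pos [ 0.5537 -0.0756  0.0692] w 0.147 F [-1.1  -1.21 -1.38] T [ 0.06  0.02 -0.02]
axes x [ 1.     -0.0052 -0.0017] y [-1.7e-03  1.0e-04 -1.0e+00]
```

Emit:
{"fn": "play_rows", "kwargs": {
  "motion": [
    [[0,0,-0.004],[0,0,0]],
    [[0,0,-0.008],[0,0,0]],
    [[0,0,-0.012],[0,0,0]],
    [[0,0,-0.012],[0,0,0]]
  ]
}}

```text
time: 11.92
tool_pos: [0.5535, -0.0756, 0.0642]
tcp_rot: [-1.571, 0.006, -0.002]
wrist_force: [0.2, -0.3, -0.3]
width: 0.144
```

```bash
python3 - <<'E'
from h import *
log()
E
```

```text
t 11.93 q [-0.18   0.21   2.004 -0.     0.93  -0.175] pos [ 0.5535 -0.0756  0.0642] w 0.144 F [ 0.24 -0.28 -0.31] T [-0.01 -0.02  0.02]
axes x [ 1.     -0.0052 -0.0021] y [-2.1e-03  1.0e-04 -1.0e+00]
```

Emit:
{"fn": "play_rows", "kwargs": {
  "motion": [
    [[0,0,-0.005],[0,0,0]],
    [[0,0,-0.01],[0,0,0]],
    [[0,0,-0.015],[0,0,0]],
    [[0,0,-0.018],[0,0,0]],
    [[0,0,-0.018],[0,0,0]]
  ]
}}

```text
time: 12.55
tool_pos: [0.5536, -0.0756, 0.0571]
tcp_rot: [-1.571, 0.006, -0.003]
wrist_force: [0.0, -0.4, -2.2]
width: 0.147
```

```bash
python3 - <<'E'
from h import *
log()
E
```

```text
t 12.55 q [-0.18   0.219  2.008 -0.     0.916 -0.175] pos [ 0.5536 -0.0756  0.0571] w 0.147 F [ 0.04 -0.43 -2.21] T [ 0.03 -0.01 -0.01]
axes x [ 1.     -0.0052 -0.0019] y [-1.9e-03  1.0e-04 -1.0e+00]
```

Emit:
{"fn": "play_rows", "kwargs": {
  "motion": [
    [[0,0,-0.0015],[0,0,0]],
    [[0,0,-0.003],[0,0,0]],
    [[0,0,-0.004],[0,0,0]],
    [[0,0,-0.004],[0,0,0]]
  ]
}}

```text
time: 13.05
tool_pos: [0.5537, -0.0756, 0.0557]
tcp_rot: [-1.571, 0.005, -0.003]
wrist_force: [0.4, -1.0, -1.8]
width: 0.149
```

Emit:
{"fn": "play_rows", "kwargs": {
  "motion": [
    [[0,0,-0.0012],[0,0,0]],
    [[0,0,-0.0012],[0,0,0]]
  ]
}}

```text
time: 13.3
tool_pos: [0.5538, -0.0756, 0.0554]
tcp_rot: [-1.571, 0.005, -0.003]
wrist_force: [-0.8, 0.2, 0.5]
width: 0.147
```

Emit:
{"fn": "play_rows", "kwargs": {
  "motion": [
    [[0,0,-0.0012],[0,0,0]],
    [[0,0,-0.0012],[0,0,0]]
  ]
}}

```text
time: 13.55
tool_pos: [0.5538, -0.0756, 0.0554]
tcp_rot: [-1.571, 0.005, -0.003]
wrist_force: [-2.3, 1.3, 5.2]
width: 0.148
```

Emit:
{"fn": "play_rows", "kwargs": {
  "motion": [
    [[0,0,-0.0012],[0,0,0]],
    [[0,0,-0.0012],[0,0,0]]
  ]
}}

```text
time: 13.8
tool_pos: [0.5539, -0.0756, 0.0554]
tcp_rot: [-1.571, 0.005, -0.003]
wrist_force: [-3.9, 0.5, 7.8]
width: 0.15
```

Emit:
{"fn": "play_rows", "kwargs": {
  "motion": [
    [[0,0,-0.0012],[0,0,0]],
    [[0,0,-0.0012],[0,0,0]]
  ]
}}

```text
time: 14.05
tool_pos: [0.5539, -0.0756, 0.0554]
tcp_rot: [-1.571, 0.005, -0.003]
wrist_force: [-5.0, 1.3, 11.6]
width: 0.145
```

Emit:
{"fn": "play_rows", "kwargs": {
  "motion": [
    [[0,0,0.002],[0,0,0]],
    [[0,0,0.002],[0,0,0]]
  ]
}}

```text
time: 14.3
tool_pos: [0.5538, -0.0756, 0.0554]
tcp_rot: [-1.571, 0.005, -0.003]
wrist_force: [-3.9, 0.5, 7.5]
width: 0.146
```

Emit:
{"fn": "play_rows", "kwargs": {
  "motion": [
    [[0,0,0],[0,0,0]],
    [[0,0,0],[0,0,0]],
    [[0,0,0],[0,0,0]],
    [[0,0,0],[0,0,0]],
    [[0,0,0],[0,0,0]]
  ],
  "gripper": 0.5
}}

```text
time: 14.92
tool_pos: [0.5537, -0.0756, 0.0545]
tcp_rot: [-1.571, 0.005, -0.003]
wrist_force: [-0.3, -0.6, -0.6]
width: 0.501
```

Emit:
{"fn": "play_rows", "kwargs": {
  "motion": [
    [[0,0,0.03],[0,0,0]],
    [[0,0,0.09],[0,0,0]],
    [[0,0,0.2],[0,0,0]],
    [[0,0,0.3],[0,0,0]],
    [[0,0,0.35],[0,0,0]],
    [[0,0,0.35],[0,0,0]],
    [[0,0,0.35],[0,0,0]]
  ]
}}

```text
time: 15.8
tool_pos: [0.5526, -0.0754, 0.1928]
tcp_rot: [-1.57, 0.007, -0.001]
wrist_force: [-0.5, 0.2, 0.3]
width: 0.5
```

```bash
python3 - <<'E'
from h import *
cams.read_camera('side')
s=log()
im,d=cams.read_camera('wrist');log();cv2.imwrite('pics/w10.png',im[:,:,::-1])
W=back('wrist',d,s);np.save('W10.npy',W)
x,y,z=W.transpose(2,0,1)
def rect(m,n):
    P=W[m]
    if len(P)<4: print(n,len(P));return
    r=cv2.minAreaRect((P[:,:2]*1000).astype(np.float32));print(n,len(P),'c',np.round(r[0],1),np.round(r[1],1),round(r[2],2),'z',np.percentile(P[:,2],[10,50,90]).round(4))
nr=(abs(x-.554)<.02)&(abs(y+.0755)<.066)
bl=im.max(2)<60
rect(nr&bl&(z>.048)&(z<.06),'bar');rect(nr&(z>.07)&(z<.09),'rib')
for a in np.arange(-.135,-.015,.01):
    m=nr&bl&(y>a)&(y<a+.01)&(z>.045)&(z<.065);print(a.round(3),np.median(z[m]).round(4) if m.any() else 0,end=' ')
print()
rect((z>.075)&(z<.1)&(abs(x-.52)<.03)&(abs(y)<.04),'pin')
rect((z>.05)&(z<.07)&(abs(x-.54)<.04)&(y>-.014)&(y<.03),'arm')
for l in ['latch_pivot','latch_pin']:
    print(l,[(round(a['conf'],2),towd('wrist',a['xyz'],s)[0].round(4)) for a in cams.mark_of('wrist',l)[:2]])
E
```

```text
t 15.85 q [-0.18   0.074  1.898 -0.     1.175 -0.175] pos [ 0.5523 -0.0754  0.1923] w 0.500 F [ 0.07  0.2  -0.52] T [0.01 0.01 0.03]
axes x [ 1.     -0.0053 -0.0053] y [-5.3e-03  7.0e-04 -1.0e+00]
t 15.90 q [-0.18   0.074  1.898 -0.     1.175 -0.175] pos [ 0.5523 -0.0753  0.1922] w 0.499 F [0.45 0.13 0.08] T [ 0.01  0.05 -0.02]
axes x [ 1.     -0.0052 -0.0055] y [-5.5e-03  8.0e-04 -1.0e+00]
bar 1507 c [554.4 -75. ] [118.1  15.8] 89.39 z [0.0534 0.0543 0.0553]
rib 890 c [554.7 -75.9] [32.3 14.1] 89.74 z [0.0794 0.0811 0.082 ]
-0.135 0.0543 -0.125 0.0543 -0.115 0.0542 -0.105 0.0541 -0.095 0 -0.085 0 -0.075 0.0533 -0.065 0.0547 -0.055 0.0543 -0.045 0.0543 -0.035 0.0544 -0.025 0.0538 
pin 263 c [516.9  -1.4] [9.6 9.6] 56.35 z [0.0852 0.0958 0.0969]
arm 994 c [539.3   3.6] [45.1 15. ] 6.34 z [0.0617 0.0631 0.0655]
latch_pivot [(0.66, array([0.5548, 0.0055, 0.058 ]))]
latch_pin [(0.62, array([ 5.193e-01, -3.000e-04,  7.830e-02]))]
```

View pics/w10.png

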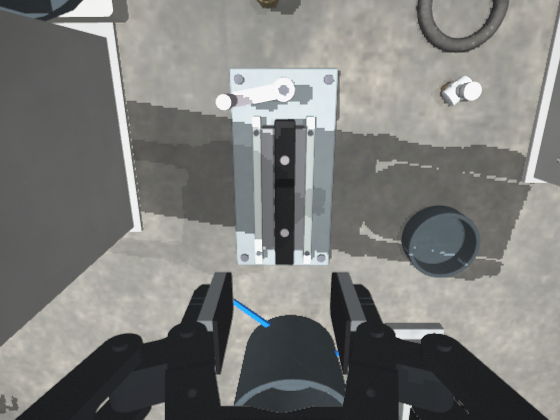

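```bash
python3 - <<'E'
from h import *
for c in ('scene','side'):
    im,d=cams.read_camera(c);W=back(c,d);x,y,z=W.transpose(2,0,1)
    cv2.imwrite(f'pics/{c}11.png',im[:,:,::-1])
    m=(d>0)&(abs(y+.06)<.25)&(z>.25)&(x>.2)&(x<.7)
    for zz in np.arange(.25,.75,.03):
        k=m&(z>=zz)&(z<zz+.03)&(abs(y+.075*(x/.55))<.07)
        if k.sum()>3: print(c,zz.round(2),k.sum(),'x',x[k].min().round(3),x[k].max().round(3),'y',y[k].min().round(3),y[k].max().round(3))
print(bot.read_state()['time'])
E
```

```text
scene 0.25 1975 x 0.26 0.62 y -0.116 0.014
scene 0.28 2332 x 0.314 0.623 y -0.116 0.014
scene 0.31 2265 x 0.319 0.594 y -0.116 0.017
scene 0.34 2016 x 0.281 0.594 y -0.123 0.017
scene 0.37 2372 x 0.279 0.594 y -0.124 0.031
scene 0.4 3132 x 0.278 0.593 y -0.124 0.031
scene 0.43 3308 x 0.279 0.593 y -0.12 0.029
scene 0.46 1530 x 0.352 0.593 y -0.114 -0.06
scene 0.49 1784 x 0.51 0.595 y -0.144 -0.03
scene 0.52 620 x 0.509 0.591 y -0.146 -0.09
side 0.25 1640 x 0.2 0.614 y -0.093 0.016
side 0.28 1436 x 0.2 0.618 y -0.089 0.033
side 0.31 917 x 0.267 0.591 y -0.113 0.033
side 0.34 905 x 0.365 0.588 y -0.113 -0.035
side 0.37 941 x 0.345 0.588 y -0.12 0.008
side 0.4 1272 x 0.345 0.59 y -0.121 0.021
side 0.43 2260 x 0.276 0.586 y -0.103 0.032
side 0.46 27 x 0.332 0.384 y -0.042 0.001
16.1
```

View pics/scene11.png

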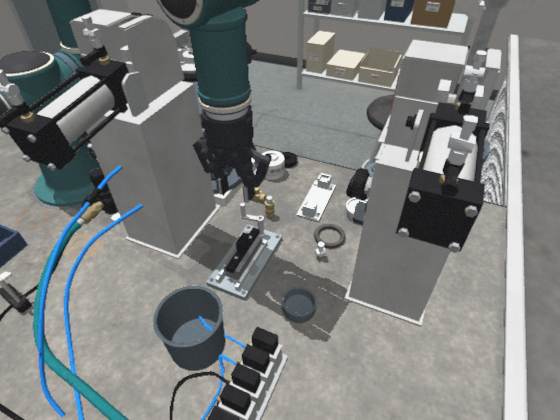

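View pics/side11.png

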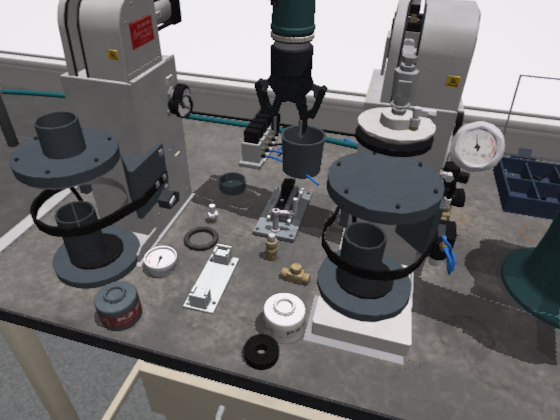

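Emit:
{"fn": "play_rows", "kwargs": {
  "motion": [
    [[-0.01,0.03,0],[0,0,-0.2]],
    [[-0.03,0.08,0],[0,0,-0.4]],
    [[-0.05,0.12,0],[0,0,-0.6]],
    [[-0.07,0.16,0],[0,0,-0.8]],
    [[-0.09,0.185,0],[0,0,-1]],
    [[-0.09,0.185,0],[0,0,-1]]
  ],
  "gripper": 0.72
}}

```text
time: 16.85
tool_pos: [0.5172, -0.0011, 0.1942]
tcp_rot: [-1.481, 0.617, -0.614]
wrist_force: [0.5, 0.5, 0.0]
width: 0.278
```

Emit:
{"fn": "play_rows", "kwargs": {
  "motion": [
    [[0,0,0],[0,0,-0.2]],
    [[0,0,0],[0,0,-0.4]],
    [[0,0,0],[0,0,-0.6]],
    [[0,0,-0.05],[0,0,-0.75]],
    [[0,0,-0.1],[0,0,-0.75]],
    [[0,0,-0.15],[0,0,-0.75]],
    [[0,0,-0.15],[0,0,-0.75]],
    [[0,0,-0.15],[0,0,-0.75]]
  ]
}}

```text
time: 17.85
tool_pos: [0.5184, -0.0019, 0.1351]
tcp_rot: [-1.293, 1.067, -1.066]
wrist_force: [-0.8, 0.4, 0.1]
width: 0.28
```

```bash
python3 - <<'E'
from h import *
s=log()
im,d=cams.read_camera('wrist');log();cv2.imwrite('pics/w12.png',im[:,:,::-1])
im,d=cams.read_camera('side');cv2.imwrite('pics/s12.png',cv2.resize(im[0:260,150:450,::-1],None,fx=2.3,fy=2.3))
E
```

```text
t 17.85 q [-5.300e-02  5.000e-02  2.036e+00  2.000e-03  1.055e+00  1.325e+00] pos [ 0.5184 -0.0019  0.1351] w 0.280 F [-0.82  0.41  0.06] T [ 0.   -0.03  0.02]
axes x [ 0.191  -0.9816 -0.0013] y [ 5.0e-04  1.4e-03 -1.0e+00]
t 17.90 q [-5.300e-02  5.000e-02  2.036e+00  2.000e-03  1.055e+00  1.325e+00] pos [ 0.5187 -0.0019  0.1356] w 0.281 F [-0.45 -0.49  0.42] T [-0.01 -0.03  0.02]
axes x [ 0.1907 -0.9816 -0.0011] y [ 0.0014  0.0014 -1.    ]
```

View pics/w12.png

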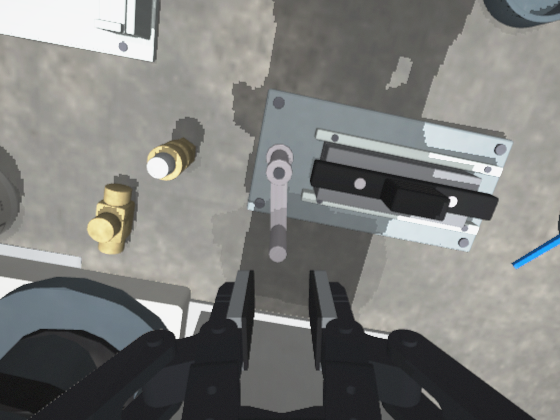

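View pics/s12.png

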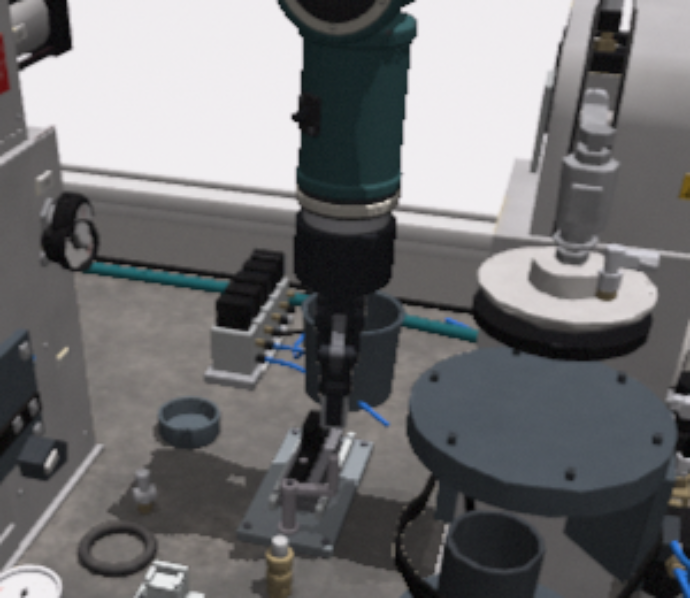

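Emit:
{"fn": "play_rows", "kwargs": {
  "motion": [
    [[-0.004,0.001,-0.04],[0,0,0]],
    [[-0.004,0.001,-0.08],[0,0,0]],
    [[-0.004,0.001,-0.11],[0,0,0]],
    [[-0.004,0.001,-0.139],[0,0,0]],
    [[-0.004,0.001,-0.139],[0,0,0]]
  ]
}}

```text
time: 18.58
tool_pos: [0.5149, -0.0011, 0.0773]
tcp_rot: [-1.294, 1.07, -1.064]
wrist_force: [0.7, 0.7, 0.4]
width: 0.276
```

```bash
python3 - <<'E'
from h import *
s=log()
im,d=cams.read_camera('wrist');log();cv2.imwrite('pics/w13.png',im[:,:,::-1])
# plan arc
p=np.array([.5165,-.0014]);piv=np.array([.554,.0055])
th0=.184
for th in np.linspace(th0,np.pi/2,10)[1:]:
    q=piv+.038*np.array([-np.cos(th),-np.sin(th)])
    print(th.round(3),((q-(piv+.038*np.array([-np.cos(th0),-np.sin(th0)])))/.4).round(4),((th-th0)/(np.pi/4)).round(3))
E
```

```text
t 18.57 q [-5.200e-02  1.160e-01  2.086e+00  2.000e-03  9.430e-01  1.327e+00] pos [ 0.5149 -0.0011  0.0773] w 0.276 F [0.65 0.65 0.39] T [-0.    0.01 -0.  ]
axes x [ 0.19   -0.9818 -0.0023] y [-0.0033  0.0017 -1.    ]
t 18.62 q [-5.200e-02  1.150e-01  2.085e+00  2.000e-03  9.430e-01  1.327e+00] pos [ 0.5157 -0.0012  0.0782] w 0.278 F [-0.5   0.26 -0.1 ] T [-0.02  0.02 -0.02]
axes x [ 0.19   -0.9818 -0.0019] y [-0.0017  0.0016 -1.    ]
0.338 [ 0.0038 -0.0141] 0.196
0.492 [ 0.0097 -0.0275] 0.392
0.646 [ 0.0176 -0.0398] 0.589
0.8 [ 0.0272 -0.0508] 0.785
0.954 [ 0.0385 -0.0601] 0.981
1.109 [ 0.051  -0.0676] 1.177
1.263 [ 0.0646 -0.0731] 1.373
1.417 [ 0.0788 -0.0765] 1.57
1.571 [ 0.0934 -0.0776] 1.766
```

View pics/w13.png

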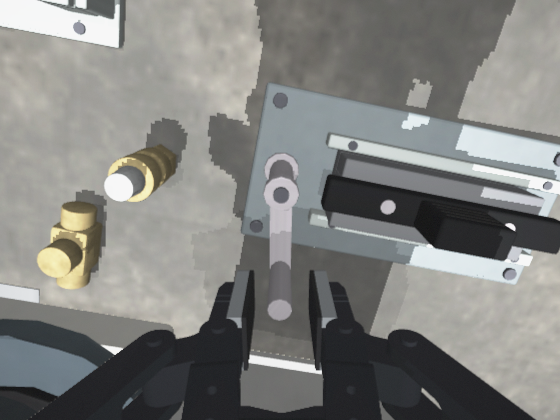

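Emit:
{"fn": "play_rows", "kwargs": {
  "motion": [
    [[0.0015,-0.007,0],[0,0,0.098]],
    [[0.0038,-0.0141,0],[0,0,0.196]],
    [[0.007,-0.021,0],[0,0,0.294]],
    [[0.0097,-0.0275,0],[0,0,0.392]],
    [[0.0136,-0.034,0],[0,0,0.49]],
    [[0.0176,-0.0398,0],[0,0,0.589]],
    [[0.0224,-0.0455,0],[0,0,0.687]],
    [[0.0272,-0.0508,0],[0,0,0.785]],
    [[0.0328,-0.0556,0],[0,0,0.883]],
    [[0.0385,-0.0601,0],[0,0,0.981]]
  ]
}}

```text
time: 19.88
tool_pos: [0.5322, -0.0252, 0.0797]
tcp_rot: [-1.517, 0.475, -0.475]
wrist_force: [-0.4, 0.3, -0.1]
width: 0.283
```

```bash
python3 - <<'E'
from h import *
s=log()
im,d=cams.read_camera('wrist');log();cv2.imwrite('pics/w14.png',im[:,:,::-1])
E
```

```text
t 19.88 q [-9.50e-02  1.43e-01  2.05e+00  1.00e-03  9.49e-01  5.11e-01] pos [ 0.5322 -0.0252  0.0797] w 0.283 F [-0.4   0.33 -0.1 ] T [0.13 0.07 0.  ]
axes x [ 8.215e-01 -5.702e-01 -6.000e-04] y [ 1.0e-04  1.2e-03 -1.0e+00]
t 19.93 q [-9.50e-02  1.43e-01  2.05e+00  1.00e-03  9.48e-01  5.09e-01] pos [ 0.5325 -0.0254  0.0798] w 0.283 F [ 0.35 -0.11 -0.61] T [-0.01  0.05 -0.03]
axes x [ 8.228e-01 -5.683e-01 -2.000e-04] y [ 4.e-04  9.e-04 -1.e+00]
```

View pics/w14.png

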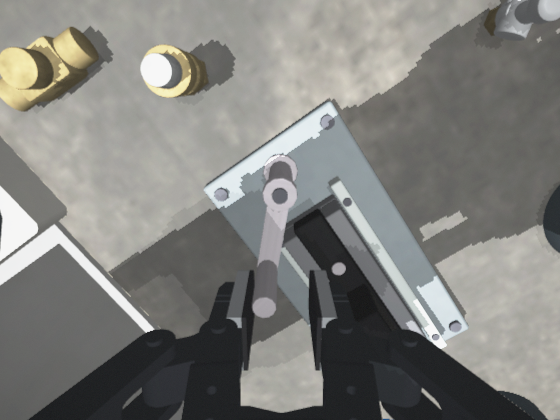

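Emit:
{"fn": "play_rows", "kwargs": {
  "motion": [
    [[0.006,-0.004,0],[0,0,0.098]],
    [[0.0125,-0.0075,0],[0,0,0.196]],
    [[0.019,-0.0105,0],[0,0,0.294]],
    [[0.0261,-0.013,0],[0,0,0.392]],
    [[0.033,-0.015,0],[0,0,0.49]],
    [[0.0403,-0.0164,0],[0,0,0.589]],
    [[0.048,-0.0172,0],[0,0,0.69]],
    [[0.055,-0.0175,0],[0,0,0.78]],
    [[0.062,-0.0175,0],[0,0,0.78]],
    [[0.062,-0.0175,0],[0,0,0.78]]
  ]
}}

```text
time: 21.18
tool_pos: [0.5568, -0.0323, 0.0793]
tcp_rot: [-1.571, -0.001, 0.002]
wrist_force: [0.0, -1.1, -0.2]
width: 0.283
```

```bash
python3 - <<'E'
from h import *
s=log()
im,d=cams.read_camera('wrist');log();cv2.imwrite('pics/w15.png',im[:,:,::-1])
E
```

```text
t 21.18 q [-0.103  0.188  1.998 -0.     0.957 -0.104] pos [ 0.5568 -0.0323  0.0793] w 0.283 F [ 0.03 -1.08 -0.2 ] T [ 0.02 -0.06  0.  ]
axes x [ 1.0e+00  1.7e-03 -7.0e-04] y [-7.e-04 -0.e+00 -1.e+00]
t 21.23 q [-0.103  0.188  1.998 -0.     0.957 -0.105] pos [ 0.5567 -0.0323  0.0792] w 0.278 F [-0.75  0.01 -0.6 ] T [0.01 0.02 0.02]
axes x [ 1.0e+00  2.1e-03 -8.0e-04] y [-8.e-04  0.e+00 -1.e+00]
```

View pics/w15.png

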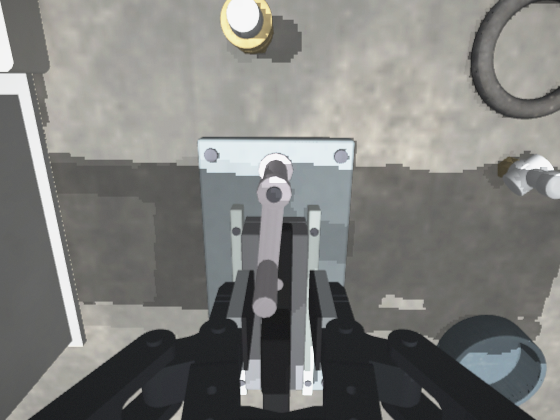

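Emit:
{"fn": "play_rows", "kwargs": {
  "motion": [
    [[0.004,0,0],[0,0,0]],
    [[0.008,0,0],[0,0,0]],
    [[0.008,0,0],[0,0,0]]
  ]
}}

```text
time: 21.6
tool_pos: [0.5597, -0.0322, 0.079]
tcp_rot: [-1.571, -0.001, 0.004]
wrist_force: [-1.0, 0.3, 0.7]
width: 0.281
```

Emit:
{"fn": "play_rows", "kwargs": {
  "motion": [
    [[0.003,0,0],[0,0,0]],
    [[0.003,0,0],[0,0,0]]
  ]
}}

```text
time: 21.85
tool_pos: [0.5602, -0.0322, 0.0788]
tcp_rot: [-1.571, -0.0, 0.005]
wrist_force: [-2.5, -1.2, 1.3]
width: 0.284
```

Emit:
{"fn": "play_rows", "kwargs": {
  "motion": [
    [[0.002,0,0],[0,0,0]],
    [[0.002,0,0],[0,0,0]]
  ]
}}

```text
time: 22.1
tool_pos: [0.5603, -0.0323, 0.0788]
tcp_rot: [-1.571, 0.001, 0.006]
wrist_force: [-5.8, -0.6, 3.9]
width: 0.28
```

Emit:
{"fn": "play_rows", "kwargs": {
  "motion": [
    [[0,0,0],[0,0,0]],
    [[0,0,0],[0,0,0]],
    [[0,0,0],[0,0,0]],
    [[0,0,0],[0,0,0]]
  ],
  "gripper": 0.45
}}

```text
time: 22.6
tool_pos: [0.5618, -0.0322, 0.079]
tcp_rot: [-1.571, -0.002, 0.004]
wrist_force: [-0.5, 0.3, 0.1]
width: 0.552
```

Emit:
{"fn": "play_rows", "kwargs": {
  "motion": [
    [[-0.01,0,0.03],[0,0,0]],
    [[-0.01,0,0.08],[0,0,0]],
    [[-0.01,0,0.18],[0,0,0]],
    [[-0.01,0,0.3],[0,0,0]],
    [[-0.01,0,0.4],[0,0,0]],
    [[-0.01,0,0.4],[0,0,0]],
    [[-0.01,0,0.4],[0,0,0]]
  ]
}}

```text
time: 23.48
tool_pos: [0.5572, -0.0322, 0.2392]
tcp_rot: [-1.571, -0.002, 0.004]
wrist_force: [-1.2, 0.5, 0.1]
width: 0.551
```

```bash
python3 - <<'E'
from h import *
cams.read_camera('side')
s=log()
im,d=cams.read_camera('wrist');cv2.imwrite('pics/w16.png',im[:,:,::-1])
W=back('wrist',d,s);x,y,z=W.transpose(2,0,1)
def rect(m,n):
    P=W[m]
    if len(P)<4: print(n,len(P));return
    r=cv2.minAreaRect((P[:,:2]*1000).astype(np.float32));print(n,len(P),'c',np.round(r[0],1),np.round(r[1],1),round(r[2],2),'z',np.percentile(P[:,2],[10,50,90]).round(4))
rect((z>.09)&(z<.105)&(abs(x-.554)<.03)&(abs(y+.03)<.03),'pin')
rect((z>.0585)&(z<.07)&(abs(x-.554)<.03)&(y>-.045)&(y<.03),'arm')
rect((z>.075)&(z<.088)&(abs(x-.554)<.02)&(y<-.05)&(y>-.11),'rib')
rect((z>.048)&(z<.058)&(abs(x-.554)<.012)&(abs(y+.0755)<.07)&(im.max(2)<60),'bar')
for c in ('side','scene'):
    im,d=cams.read_camera(c);cv2.imwrite(f'pics/{c}17.png',cv2.resize(im[150:310,200:350,::-1],None,fx=3.7,fy=3.7))
    for l in ['coupler','tee_brass']:
        print(c,l,[(round(a['conf'],2),towd(c,a['xyz'])[0].round(4)) for a in cams.mark_of(c,l)[:1]])
log()
E
```

```text
t 23.52 q [-0.102  0.04   1.847 -0.     1.257 -0.106] pos [ 0.5566 -0.0322  0.2381] w 0.551 F [-0.43 -0.68 -0.09] T [ 0.01  0.04 -0.01]
axes x [ 1.      0.0034 -0.0033] y [-3.3e-03  2.0e-04 -1.0e+00]
pin 131 c [553.9 -32.4] [9.2 9.3] 44.11 z [0.0932 0.0963 0.0972]
arm 640 c [554.4  -9.1] [14.6 44.5] 0.5 z [0.0616 0.0632 0.0656]
rib 574 c [554.9 -75.7] [32.2 14.4] 89.52 z [0.0791 0.0812 0.0822]
bar 666 c [554.7 -75.2] [118.3  15.4] 89.63 z [0.0533 0.0543 0.0553]
side coupler [(0.65, array([0.5397, 0.0764, 0.0043]))]
side tee_brass [(0.76, array([ 0.4835,  0.1207, -0.0024]))]
scene coupler [(0.77, array([ 0.5422,  0.0788, -0.    ]))]
scene tee_brass [(0.73, array([ 0.5566, -0.0766,  0.0408]))]
t 23.88 q [-0.102  0.041  1.846 -0.     1.257 -0.106] pos [ 0.5572 -0.0322  0.2381] w 0.552 F [-0.82  0.24  0.54] T [ 0.   -0.01  0.01]
axes x [ 1.      0.0035 -0.003 ] y [-3.e-03  2.e-04 -1.e+00]
```

View pics/w16.png

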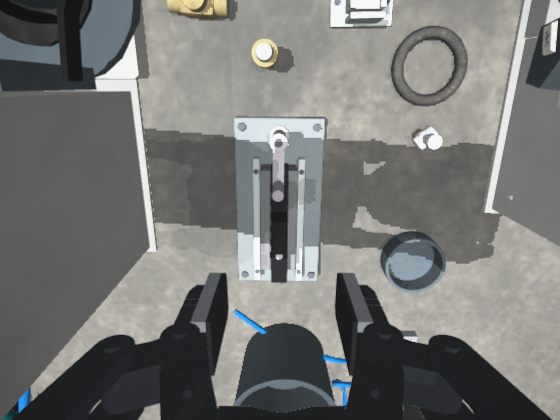

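View pics/side17.png

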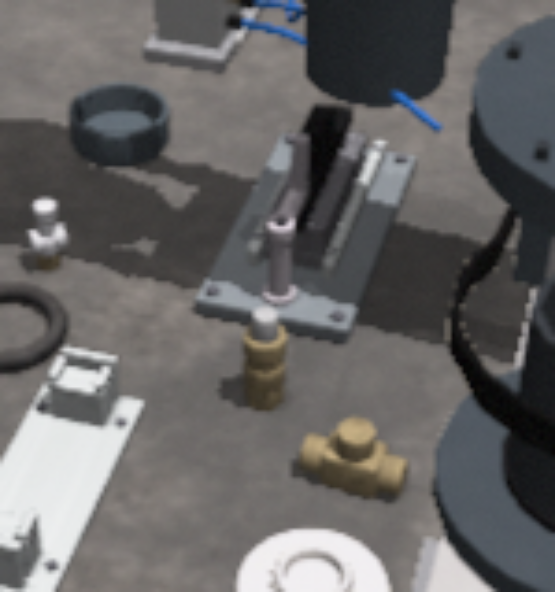

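The latch arm lies along -y over the bar's end, with its pin at (278,195) in the wrist picture. The plug is level at seat height, and the coupler and tee are still standing.

```bash
python3 - <<'E'
from h import *
log();print(bot.finish_job())
E
```

```text
t 23.88 q [-0.102  0.041  1.846 -0.     1.257 -0.106] pos [ 0.5572 -0.0322  0.2381] w 0.552 F [-0.82  0.24  0.54] T [ 0.   -0.01  0.01]
axes x [ 1.      0.0035 -0.003 ] y [-3.e-03  2.e-04 -1.e+00]
the job is handed in; nothing more can be done
None
```

The plug is fully home in the socket and latched, and I handed the job in at about 24 s. `finish_job` reports no verdict, so what follows comes from my own measurements.

- **Plug:** I lifted it from the stand and lowered it slowly. The blades went into the slots on the first try, with no resistance. I pressed it home with about 12–13 N at most. After I let go, the bar's top was level at z ≈ 54 mm, which is where a fully seated plug should be. It was still there after the latch was closed.
- **Latch:** I swung the arm by its pin with the fingers loosely around it until it met the stop, at about 6–7 N. The pin ended at (554, -32) mm, over the end of the plug, and within the measuring error the arm points along the dock's -y.
- **Bystanders:** The coupler and the brass tee are still upright. The side camera puts both within about 4 mm of where they began, which is its accuracy.
- **Disagreement:** In the last scene-camera picture, the network reported the tee at the dock. The side and wrist pictures show it in its original place, so I took that as a misdetection.
- **Robot:** The gripper ended about 14 cm clear above everything, touching nothing.

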